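# Wedge the chest lid just off its rim and hold it

## Robot

A 7-joint arm with a two-finger parallel gripper is mounted at the origin on the work surface. World frame = base frame: x ahead of the robot, y to its left, z up, the work surface at z = 0. Lengths are in m, angles in rad, forces in N, time in s.
With the tool pointing down it reaches from about 0.35 to 0.9 m from the base axis. Payload 19.9 kg.
Tool frame: the origin (TCP) lies between the finger pads; the fingertips stand 19 mm ahead of it and the grasp point (between the pads) is the TCP; z points along the fingers, y is the direction in which the jaws open and shut (so a half turn about z gives the same grasp; the last joint's range is limited). The gripper opens to 94 mm and grips with 3 to 60 N. Pads are 16 mm wide; open, the fingers measure 119 mm over their backs; the gripper's body (75 mm by 177 mm) begins 78 mm behind the grasp point.
Start: joints at [-1.381, 0.417, -0.01, 1.614, 0.005, 1.111, -0.053], TCP at [0.144, 0.608, 0.224] pointing down, gripper open.
Joint ranges: [-2.81, 2.81], [-0.39, 2.02], [-1.27, 1.25], [0.06, 2.57], [-1.19, 4.33], [0.19, 2], [-2.82, 2.82]. Speed limits (rad/s): [1.89, 1.89, 2.39, 2.39, 3.01, 3.01, 3.01].

## Interface

Orientations are given as a 3x3 rotation matrix whose columns are the frame's x, y, z axes.
In Python, from rig import robot gives the robot as it stands. Calls block until the motion is done:
- robot.move_ptp(position, orientation): joint-space move of the TCP to a pose.
- robot.move_linear(position, velocity=0.15, frame=None, threshold=None): straight line of the TCP; frame=None keeps the orientation; velocity is the mean speed in m/s. With threshold (N) it stops when the force on the tool has changed by that much, and returns True; else False.
- robot.goto_joints(angles): joint-space move.
- robot.gripper_to(opening): finger opening in m; the grip force is fixed at half the most; returns when the fingers have stopped.
- robot.pause(seconds).
- robot.ik(position, orientation): joint angles nearest the present ones, or None.
- robot.get_state(): the state.
- robot.grab_frame(name): name is "scene" or "side" or "wrist"; returns the picture (420x560x3 uint8, red, green, blue); there is no depth.
- robot.camera_info(name): a dict with "fx", "fy", "cx", "cy" (pixels), "dist" ([k1, k2, p1, p2, k3] as OpenCV has them; the pictures are not rectified), "rvec" (rotation vector, rad) and "tvec" (3), from world to camera coordinates, as OpenCV has them. Camera axes: x right, y down, z forward; pixel columns grow to the right and rows downward; lengths in m; the calibration is good to about 2 mm. A picture is of the moment at which its call begins: read the wrist's pose just before it. camera_info takes no time and is no camera call; for the wrist camera it gives the pose at the moment of the call.
A pose or a line that the arm cannot do raises robot.PlanningError and nothing moves.
- robot.sign_off(): hands the job in, once; it reports no verdict.
The state is a dict: "time": time; "qpos": joint angles; "joint_vel": joint speeds; "effort": joint torques, N m; "ee_pos": TCP position; "tool_rot": TCP orientation; "force": force on the tool from outside, world axes, zero at the start; "moment": the same for the moment, N m; "opening": finger opening in m.
Only numpy, scipy, OpenCV 4.12 (cv2) and the standard library are available. Lean on these libraries where they do the work, as an engineer would, in place of code of your own. Each camera call takes 0.05 s, during which the arm holds its last target.

## Task

The freshly varnished lid of the walnut chest must not stick to its rim while I fit the latch. Take the wooden wedge out of the pocket tray, slide its thin end flat over the brass sill in the chest's front notch and push it in under the lid until the lid's front edge stands about 4 mm off the rim, never opening it more than 10 mm. Finish still gripping the wedge so that it alone keeps the lid up, without touching the lid yourself, and leave everything else where it lies.

Things in the scene. Friction and masses are not known exactly. Their poses are not given: they have to be found in the camera images.
- wedge_grip (a point): Centre of the upright grip block at the back of the light maple wedge, which lies in any one of the tray's three pockets. Block 28 mm long (x), 22 mm wide (y), 45 mm high; this point is 22.5 mm above its underside. Whole wedge 88 mm long, about 35 g. Axes: x towards the thin nose, y across the width, z up. The block can be gripped across its width from above.
- wedge_nose (a point): Middle of the lower edge of the wedge's thin nose, at the level of its underside, 74 mm ahead (+x) of the middle of the grip block; axes as wedge_grip. The tongue before the block is 60 mm long, 22 mm wide, flat below; its top slopes from 15 mm thick at the block to 3 mm at the nose (1 mm per 5 mm).
- chest: Dovetailed walnut chest fixed to the bench by a batten at each side (overall 236 mm wide with them), 140 mm deep (x), 200 mm wide (y), 70 mm high to its rim, hollow. Origin at the centre of its underside; x points to its back, away from the front with the notch and brass sill (the two brass hinges are at the back). The drop latch hangs open on the front, below the notch.
- sill (a point): Middle of the front edge of the flat brass sill's top, 64 mm above the bench, in the 52 mm wide front notch. Axes: x into the chest, y left, z up. The sill is 28 mm deep, sticks out 10 mm before the lid's front edge (seen from above) and 18 mm before the chest's front. The shut lid is 6 mm above it: a wedge flat on it meets the lid with its nose 25 mm in and lifts it 4 mm at about 45 mm in.
- lid_edge (a point): Middle of the lower front edge of the chest's lid, 6 mm above and 10 mm behind (+x) the point sill when shut; its rise from there is the opening. The lid is a walnut board 148 mm deep, 204 mm wide, 12 mm thick, about 0.35 kg, hinged at the chest's back, and falls shut by its own weight.
- lid (a joint): Opening angle of the lid, rad: 0 shut on the rim, grows as the front edge rises; the front edge is 148 mm from the hinge, so 4 mm is 0.027 rad.
- tray: Wooden pocket tray fixed to the bench, 110 (x) x 175 (y) x 14 mm high, walls and floor 5 mm thick, three pockets side by side along y, each 100 mm long in x and about 52 mm wide; origin at the centre of its underside. Each pocket holds one part, lying along x: the wedge (nose to +x), a bridge blank, a tuning peg.
- bridge: Violin bridge blank, a flat wooden piece 46 x 30 x 6 mm with a small rise to 10 mm, in another pocket; origin on its underside, 12 mm from its middle towards its -x end. Leave it.
- tuner: Dark tuning peg, a flat head 28 x 22 x 8 mm with an 8 mm thick, 44 mm long shank towards +x, in another pocket; origin under the middle of the head. Leave it.
- back_plate: Maple violin back plate lying flat, 363 mm long (x) and 204 mm wide, 11 mm high; origin on its underside near the waist. Leave it.
- chinrest: Rosewood chinrest, about 100 x 75 x 14 mm, lying flat; origin on its underside. Leave it.
- loupe: Loupe with a brass rim 64 mm across and 10 mm high and a 75 mm dark handle towards -x; origin under the lens. Leave it.
- cam_clamp: Cherry cam clamp lying flat: a steel bar 240 mm long in y with two 130 mm wooden jaws towards +x, 24 mm high; origin under the middle of the bar. Leave it.
There are look-alikes about, which are no part of the job. Of the things shaped like the part that bears wedge_grip, the wooden one is meant. Of the things shaped like the tray, the wooden one is meant.

How it is judged:
By the outcome, as a careful person would: the job done as asked, in the order asked, and still so for the second after the job is handed in, while the arm keeps its last pose, push and grip.
It also fails if it takes over 42 s, if anything falls off the work surface, if the arm or the gripper's body presses on something with over 40 N, if the wrist force passes 120 N, or if a joint passes its speed limit or range.

## Working session

There is one attempt and no reset: what is moved stays moved. The work goes in short steps, each a Python script; the robot and the scene stay as the last script left them, time stands still between calls to the robot, and variables do not carry over. Pictures are saved under pics/ and viewed, and the job is handed in when it is done.

```bash
ls; mkdir -p pics
python3 - <<'E'
from rig import robot
import cv2, numpy as np
s=robot.get_state(); print(s['time'],s['ee_pos'],s['opening'])
for n in ("scene","side","wrist"):
    i=robot.camera_info(n); print(n,i)
    f=robot.grab_frame(n); cv2.imwrite(f"pics/{n}0.png",cv2.cvtColor(f,cv2.COLOR_RGB2BGR))
E
```

```text
pics
0.0 [0.14350386 0.60793646 0.2238131 ] 0.09395036290506457
scene {'fx': 435.81752263411585, 'fy': 435.81752263411585, 'cx': 274.9888388368562, 'cy': 205.35015290809326, 'dist': array([0.03903327, 0.        , 0.        , 0.        , 0.        ]), 'rvec': array([ 0.70710981,  2.73259618, -0.958774  ]), 'tvec': array([ 0.48987069, -0.16428106,  1.4599956 ])}
side {'fx': 542.0328352894908, 'fy': 542.0328352894908, 'cx': 272.87476694973196, 'cy': 207.62618873746644, 'dist': array([-0.0740769,  0.       ,  0.       ,  0.       ,  0.       ]), 'rvec': array([ 2.11154687, -0.57302938,  0.30506323]), 'tvec': array([-0.46729766,  0.22469891,  1.3156099 ])}
wrist {'fx': 340.7752928951033, 'fy': 340.7752928951033, 'cx': 281.58986114966956, 'cy': 210.97011801045963, 'dist': array([-0.07832829,  0.        ,  0.        ,  0.        ,  0.        ]), 'rvec': array([-2.27500072, -1.79898433, -0.26547284]), 'tvec': array([-0.62524378, -0.02938179,  0.39151554])}
```

View pics/scene0.png

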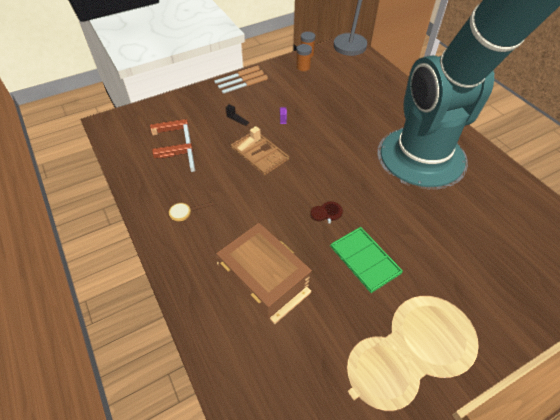

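View pics/side0.png

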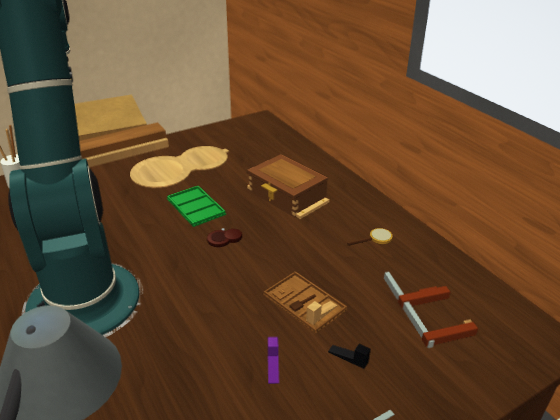

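View pics/wrist0.png

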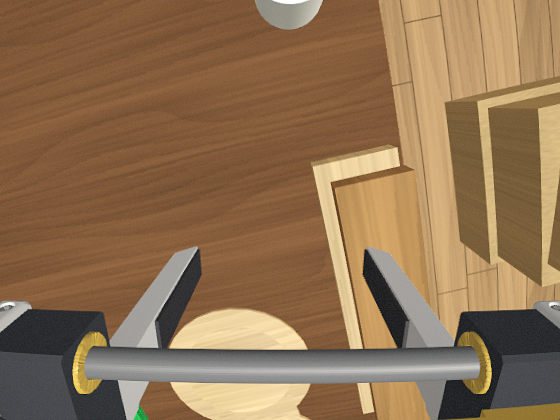

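The scene camera shows the wooden tray at about (260,152) with the wedge's block at (254,133), and the chest at (264,265). The side camera shows the tray at (305,298), the block at (314,313), and the chest's notch and latch at (268,190). The purple, black and green things are look-alikes. Next I'll enlarge these areas.

```bash
cat > h.py <<'E'
import cv2, numpy as np
import pickle
def KD(i): return np.array([[i['fx'],0,i['cx']],[0,i['fy'],i['cy']],[0,0,1]]),np.array(i['dist'])
def proj(i,P):
    K,D=KD(i); return cv2.projectPoints(np.asarray(P,float).reshape(-1,3),i['rvec'],i['tvec'],K,D)[0].reshape(-1,2)
def ray(i,px):
    K,D=KD(i); u=cv2.undistortPoints(np.asarray(px,float).reshape(-1,1,2),K,D).reshape(-1,2)
    R=cv2.Rodrigues(np.asarray(i['rvec']))[0]; c=-R.T@i['tvec']
    d=np.c_[u,np.ones(len(u))]@R; return c,d
def onz(i,px,z):
    c,d=ray(i,px); return c+d*((z-c[2])/d[:,2])[:,None]
def crop(src,x0,y0,x1,y1,k,out):
    f=cv2.imread(src)[y0:y1,x0:x1]; f=cv2.resize(f,None,fx=k,fy=k,interpolation=cv2.INTER_CUBIC)
    for x in range((x0+9)//10*10,x1,10):
        cv2.line(f,((x-x0)*k,0),((x-x0)*k,5 if x%50 else 12),(0,255,255),1)
        if x%20==0: cv2.putText(f,str(x),((x-x0)*k,22),0,.4,(0,255,255),1)
    for y in range((y0+9)//10*10,y1,10):
        cv2.line(f,(0,(y-y0)*k),(5,(y-y0)*k),(0,255,255),1)
        if y%20==0: cv2.putText(f,str(y),(8,(y-y0)*k+4),0,.4,(0,255,255),1)
    cv2.imwrite(out,f)
E
python3 - <<'E'
from h import *
crop('pics/scene0.png',200,110,330,190,6,'pics/c1.png')
crop('pics/scene0.png',205,215,325,325,5,'pics/c2.png')
crop('pics/side0.png',255,265,355,335,7,'pics/c3.png')
crop('pics/side0.png',235,145,340,220,7,'pics/c4.png')
E
```

```text
(no output)
```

View pics/c1.png

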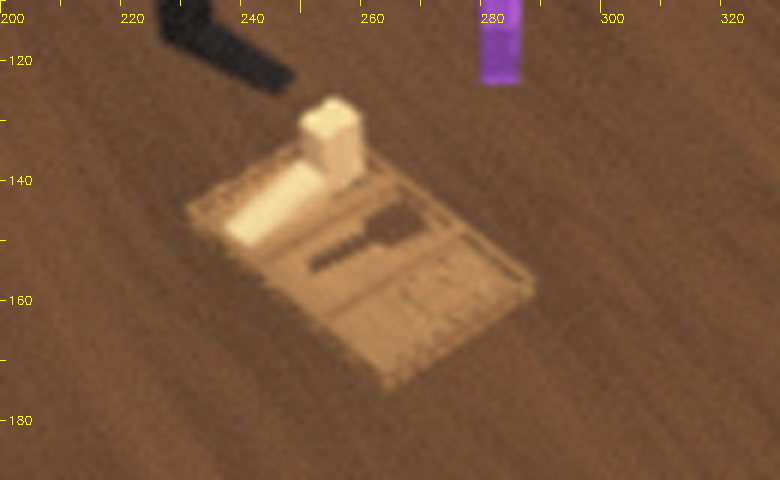

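View pics/c2.png

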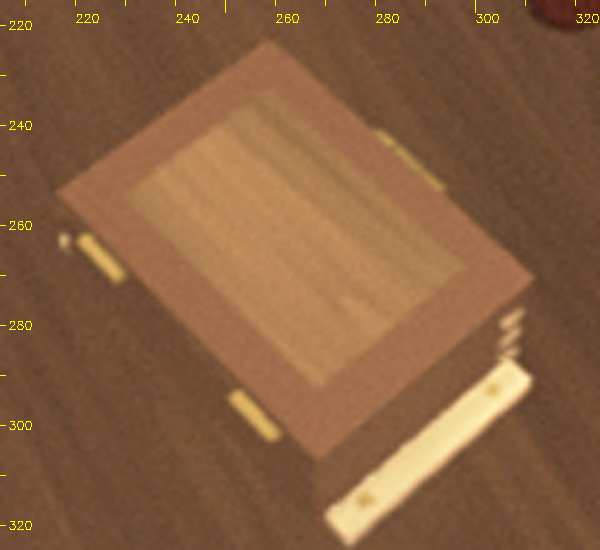

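View pics/c3.png

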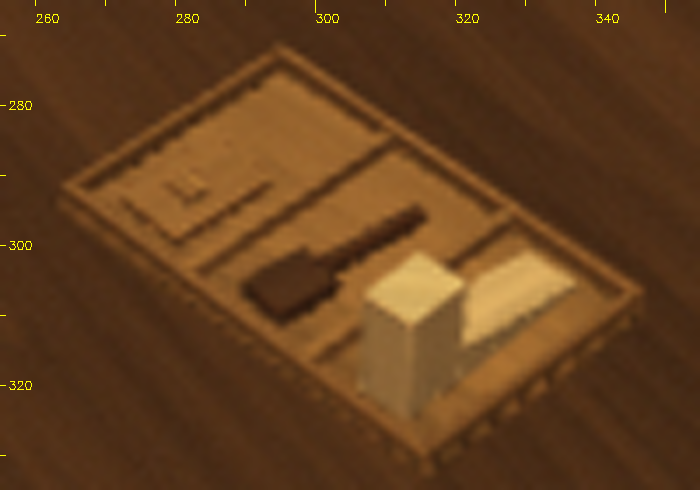

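View pics/c4.png

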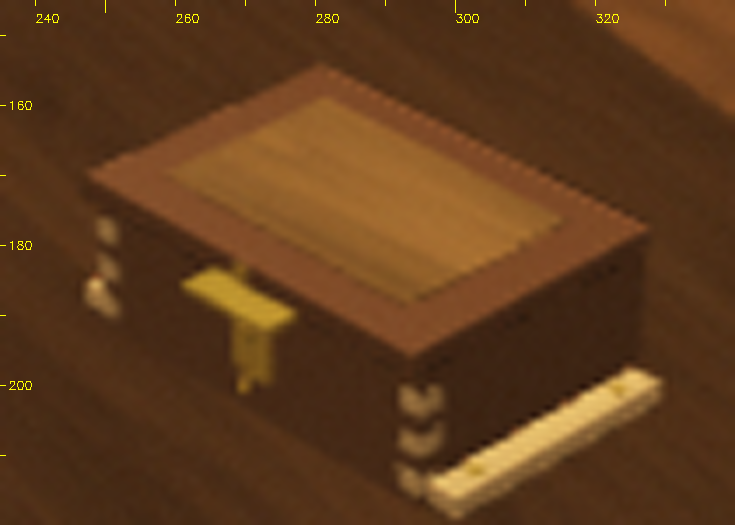

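Run:
```python
from rig import robot
from h import *
np.set_printoptions(precision=4,suppress=True)
sc,si=robot.camera_info('scene'),robot.camera_info('side')
L1=np.array([(258,222.5),(309,270.5),(267,306.5),(215.5,253)])
L2=np.array([(247,170),(292.5,196),(326.5,177.5),(280,154)])
def tri(a,b):
    out=[]
    for p,q in zip(a,b):
        c1,d1=ray(sc,p);c2,d2=ray(si,q);d1=d1[0]/np.linalg.norm(d1);d2=d2[0]/np.linalg.norm(d2)
        t=np.linalg.lstsq(np.c_[d1,-d2],c2-c1,rcond=None)[0];out.append(np.r_[(c1+d1*t[0]+c2+d2*t[1])/2,np.linalg.norm(c1+d1*t[0]-c2-d2*t[1])])
    return np.array(out)
def rep(n,A):
    print(n);print(A)
rep('lid scene',onz(sc,L1,.082));rep('lid side',onz(si,L2,.082))
T1=np.array([(231,145),(264,174.5),(289,157.5)]);T2=np.array([(345,307),(294,271.5),(263,292)])
rep('tray scene',onz(sc,T1,.014));rep('tray side',onz(si,T2,.014))
# block top corners z=50
B1=np.array([(256,126),(260,129.5),(250,130.5),(254.5,133.5)]);rep('blk scene',onz(sc,B1,.050))
B2=np.array([(314.5,301.5),(321,306),(307,307),(313.5,311)]);rep('blk side',onz(si,B2,.050))
S2=np.array([(261,186),(273.5,192),(277,190),(265,183.5)]);rep('sill side',onz(si,S2,.064))
S1=np.array([(279,240.5),(292,253)]);rep('sill scene',onz(sc,S1,.064))
```

```text
lid scene
[[0.6303 0.0327 0.082 ]
 [0.5874 0.2278 0.082 ]
 [0.7257 0.2623 0.082 ]
 [0.7716 0.066  0.082 ]]
lid side
[[0.5793 0.2212 0.082 ]
 [0.6225 0.0267 0.082 ]
 [0.7654 0.0614 0.082 ]
 [0.7198 0.2574 0.082 ]]
tray scene
[[ 0.5385 -0.3464  0.014 ]
 [ 0.5045 -0.1723  0.014 ]
 [ 0.3967 -0.1992  0.014 ]]
tray side
[[ 0.5314 -0.355   0.014 ]
 [ 0.4951 -0.1863  0.014 ]
 [ 0.3894 -0.2121  0.014 ]]
blk scene
[[ 0.438  -0.3531  0.05  ]
 [ 0.4344 -0.3309  0.05  ]
 [ 0.4661 -0.3429  0.05  ]
 [ 0.4597 -0.3223  0.05  ]]
blk side
[[ 0.4573 -0.3328  0.05  ]
 [ 0.4619 -0.3523  0.05  ]
 [ 0.4327 -0.3388  0.05  ]
 [ 0.4384 -0.3568  0.05  ]]
sill side
[[0.585  0.1438 0.064 ]
 [0.6005 0.0963 0.064 ]
 [0.615  0.1005 0.064 ]
 [0.6024 0.1501 0.064 ]]
sill scene
[[0.6031 0.1016 0.064 ]
 [0.5925 0.1528 0.064 ]]
```

The two cameras agree to about 8–10 mm. The wedge is in the tray's −y pocket with its block near (0.448,−0.341), and the chest yaw is about 13°. Next I'll refine with the wrist camera, starting by working out where it sits on the tool.

Run:
```python
from rig import robot
from h import *
np.set_printoptions(precision=4,suppress=True)
s=robot.get_state();w=robot.camera_info('wrist')
R=cv2.Rodrigues(w['rvec'])[0];c=-R.T@w['tvec'];T=s['tool_rot'];p=s['ee_pos']
print('tool',T);print('cam in tool',T.T@(c-p),'axes',T.T@R.T)
for yaw in (13,193):
  a=np.radians(yaw);x=np.array([np.cos(a),np.sin(a),0]);O=np.c_[x,np.cross([0,0,-1],x),[0,0,-1]]
  print(yaw,O.tolist())
  for P in ([.448,-.341,.2],[.448,-.341,.036],[.448,-.341,.15],[.577,.118,.16],[.577,.118,.096]): print(P,robot.ik(P,O))
```

```text
tool [[-0.9733  0.2297 -0.0001]
 [ 0.2297  0.9733 -0.0009]
 [-0.0001 -0.0009 -1.    ]]
cam in tool [ 0.0843  0.0004 -0.1596] axes [[-0.0008 -0.9575 -0.2885]
 [ 1.     -0.0012  0.001 ]
 [-0.0013 -0.2885  0.9575]]
13 [[0.9743700647852352, 0.224951054343865, 0.0], [0.224951054343865, -0.9743700647852352, 0.0], [0.0, 0.0, -1.0]]
[0.448, -0.341, 0.2] [-0.2039  0.5484  1.0858  1.8212 -0.5417  1.1075 -0.2675]
[0.448, -0.341, 0.036] [ 0.1311  0.6435  0.606   1.9164 -0.5282  0.7451 -0.3015]
[0.448, -0.341, 0.15] [-0.1897  0.6411  1.0839  1.865  -0.6566  1.047  -0.1787]
[0.577, 0.118, 0.16] [-0.776   0.5049  0.6923  1.7854 -0.3788  0.9881 -1.2766]
[0.577, 0.118, 0.096] [-0.7351  0.5884  0.6416  1.827  -0.4476  0.8751 -1.2245]
193 [[-0.9743700647852352, -0.22495105434386498, 0.0], [-0.22495105434386498, 0.9743700647852352, 0.0], [0.0, 0.0, -1.0]]
[0.448, -0.341, 0.2] [ 0.8957  0.3552 -0.3707  1.7862  0.1477  1.0274  2.2672]
[0.448, -0.341, 0.036] [ 0.2213  0.6101  0.4831  1.9135 -0.4166  0.7177  2.7468]
[0.448, -0.341, 0.15] [ 0.8924  0.4157 -0.3706  1.8301  0.1836  0.9292  2.2379]
[0.577, 0.118, 0.16] [-0.4985  0.4356  0.3146  1.7763 -0.1606  0.9548  1.6794]
[0.577, 0.118, 0.096] [-0.4521  0.5155  0.2569  1.8174 -0.1705  0.8302  1.6859]
```

```bash
cat >> h.py <<'E'
def tool(yaw):  # tool x against wedge x: camera behind the wedge
    a=np.radians(yaw);x=-np.array([np.cos(a),np.sin(a),0]);return np.c_[x,np.cross([0,0,-1],x),[0,0,-1]]
def ax(yaw): a=np.radians(yaw); return np.array([np.cos(a),np.sin(a),0]),np.array([-np.sin(a),np.cos(a),0])
def save(f,n): cv2.imwrite(n,cv2.cvtColor(f,cv2.COLOR_RGB2BGR))
E
python3 - <<'E'
from rig import robot
from h import *
np.set_printoptions(precision=4,suppress=True)
x,y=ax(13)
robot.move_ptp(np.array([.448,-.341,.17])-.02*x,tool(13))
w=robot.camera_info('wrist');pickle.dump(w,open('w1.pkl','wb'))
save(robot.grab_frame('wrist'),'pics/w1.png')
s=robot.get_state();print(s['time'],s['ee_pos'],s['qpos'],s['force'])
E
```

```text
3.675 [ 0.4289 -0.3451  0.17  ] [ 0.9239  0.3687 -0.3708  1.8445  0.1602  0.9574  2.2818] [-0.8335  0.4579 -0.7204]
```

View pics/w1.png

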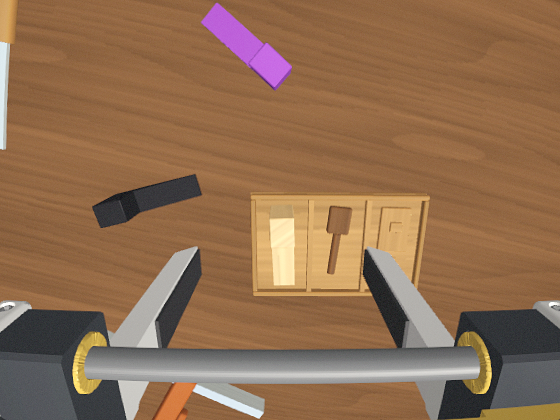

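The wrist picture shows the wooden tray at columns 252–428, rows 193–297. The wedge is in its left pocket with the block at about (282,225) and the nose at (284,285).

Run:
```python
from h import *
crop('pics/w1.png',245,185,345,305,5,'pics/c5.png')
```

```text
(no output)
```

View pics/c5.png

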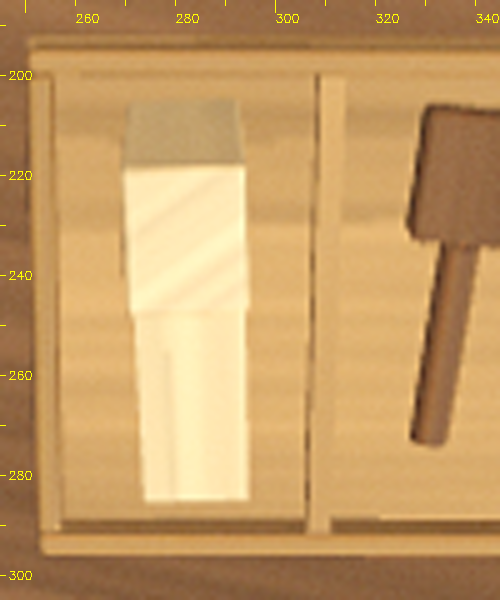

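Run:
```python
from h import *
np.set_printoptions(precision=4,suppress=True)
w=pickle.load(open('w1.pkl','rb'))
b=onz(w,[(269.5,218.5),(293.5,218),(294.3,247),(271,248)],.05);n=onz(w,[(274,285.3),(294.5,285)],.008)
r=onz(w,[(270.7,205.5),(291.5,205)],.005)
print(b,n,r)
c=b.mean(0);nm=n.mean(0);rm=r.mean(0)
for a in (nm-c,nm-rm): print(np.degrees(np.arctan2(a[1],a[0])),np.linalg.norm(a[:2]))
print('centre',c, np.linalg.norm(b[0]-b[1]),np.linalg.norm(b[1]-b[2]))
t=onz(w,[(252,193),(428,196),(254,296),(420,296)],.014);print(t,t.mean(0))
a=t[2]-t[0];print(np.degrees(np.arctan2(a[1],a[0])));a=t[1]-t[0];print(np.degrees(np.arctan2(-a[0],a[1])))
```

```text
[[ 0.4381 -0.3531  0.05  ]
 [ 0.433  -0.333   0.05  ]
 [ 0.4591 -0.3259  0.05  ]
 [ 0.4646 -0.3459  0.05  ]] [[ 0.5234 -0.3308  0.008 ]
 [ 0.5182 -0.3097  0.008 ]] [[ 0.4392 -0.3531  0.005 ]
 [ 0.4341 -0.3331  0.005 ]]
14.8855667602391 0.07464653172832336
15.175879337983552 0.08719165280575009
centre [ 0.4487 -0.3395  0.05  ] 0.020713746357115505 0.02704677358412672
[[ 0.4286 -0.3734  0.014 ]
 [ 0.393  -0.207   0.014 ]
 [ 0.5373 -0.3492  0.014 ]
 [ 0.4989 -0.1765  0.014 ]] [ 0.4645 -0.2765  0.014 ]
12.574698241267374
12.06574980387698
```

The wedge checks out: block centre (0.449,−0.340), yaw about 15°, nose 74.6 mm ahead (74 given). I'll grip it with the fingertips kept above the tray walls.

```bash
python3 - <<'E'
from rig import robot
from h import *
np.set_printoptions(precision=4,suppress=True)
P=np.array([.4487,-.3395,0])
robot.move_ptp(P+[0,0,.09],tool(15))
robot.move_linear(P+[0,0,.038],velocity=.12)
robot.gripper_to(.01)
s=robot.get_state();print(s['time'],s['ee_pos'],s['opening'],s['force'])
robot.move_linear(P+[0,0,.13],velocity=.15)
s=robot.get_state();print(s['time'],s['ee_pos'],s['opening'],s['force'],s['qpos'])
pickle.dump(robot.camera_info('wrist'),open('w2.pkl','wb'))
save(robot.grab_frame('wrist'),'pics/w2.png');save(robot.grab_frame('side'),'pics/s2.png')
E
python3 -c "
from h import *
crop('pics/s2.png',255,225,375,335,6,'pics/c6.png')"
```

```text
5.7833 [ 0.4487 -0.3395  0.038 ] 0.021804118584020083 [ 0.3786  0.0366 -0.6008]
6.55 [ 0.4483 -0.3393  0.1293] 0.021737253284189736 [-0.1634  0.8005 -0.0876] [ 0.8892  0.4429 -0.3714  1.8465  0.2015  0.8899  2.2553]
```

View pics/w2.png

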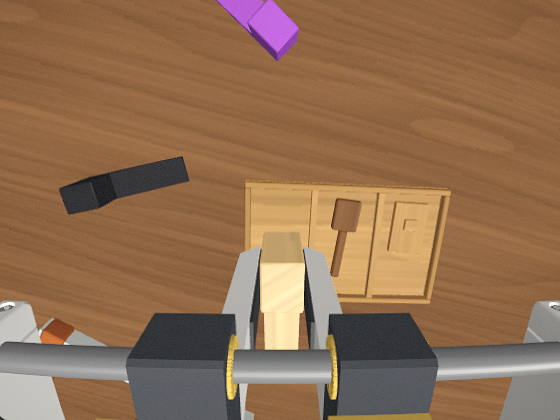

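View pics/c6.png

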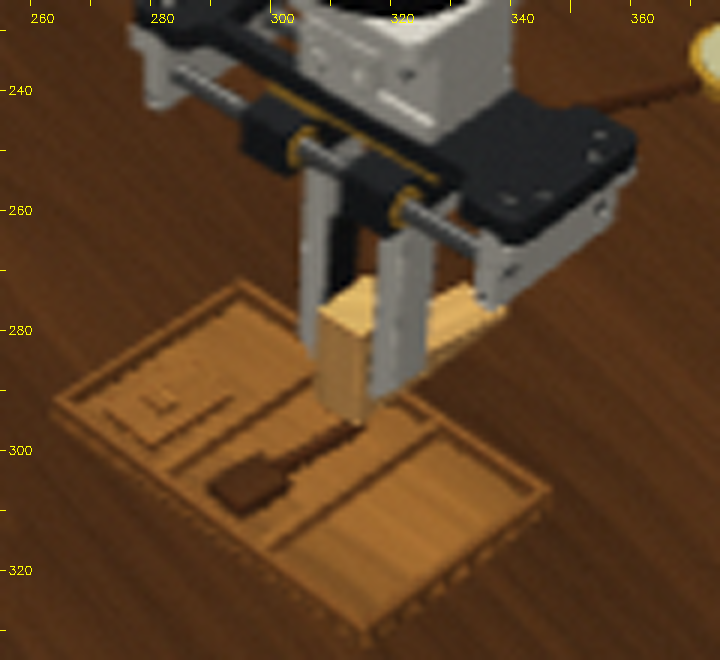

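The grip is good: the opening of 21.8 mm matches the 22 mm block, and the wedge hangs level with the other parts still in the tray. Next I'll look at the sill from above with the wrist camera.

```bash
python3 - <<'E'
from rig import robot
from h import *
np.set_printoptions(precision=4,suppress=True)
x,y=ax(13); S=np.array([.594,.123,0])
robot.move_ptp(S+.02*x+[0,0,.165],tool(13.3))
robot.pause(.2)
s=robot.get_state();print(s['time'],s['ee_pos'],s['opening'],s['force'],s['qpos'])
pickle.dump(robot.camera_info('wrist'),open('w3.pkl','wb'))
save(robot.grab_frame('wrist'),'pics/w3.png')
E
python3 -c "
from h import *
crop('pics/w3.png',180,130,390,330,4,'pics/c7.png')
crop('pics/w3.png',60,130,230,330,4,'pics/c8.png')"
```

```text
8.6583 [0.6136 0.1266 0.165 ] 0.021562251754574165 [-0.8354 -0.8536 -0.1057] [ 0.1426  0.535  -0.5406  1.6506  0.309   1.0423  1.308 ]
```

View pics/w3.png

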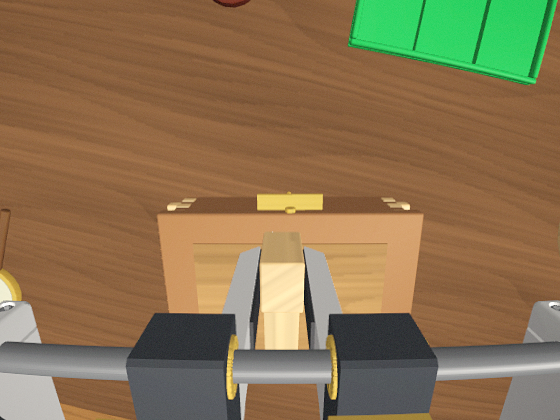

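View pics/c7.png

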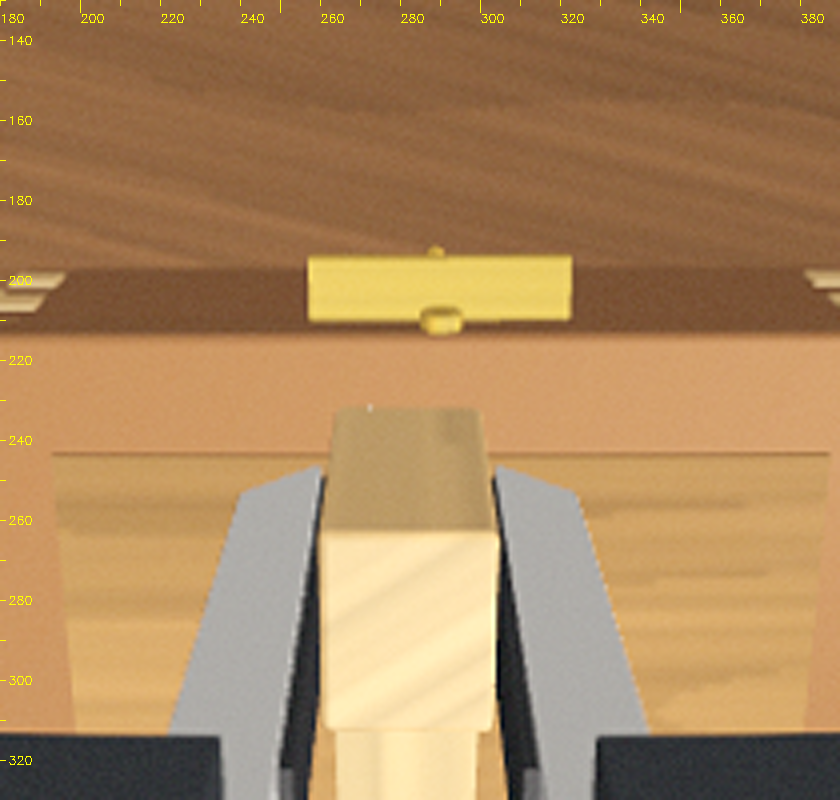

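Run:
```python
from h import *
np.set_printoptions(precision=4,suppress=True)
w=pickle.load(open('w3.pkl','rb'))
s=onz(w,[(256.8,194.3),(322.3,193.8)],.064);l=onz(w,[(159,213.5),(421,213)],.082)
yawf=lambda a:np.degrees(np.arctan2(-a[0],a[1]))
print('sill',s,s.mean(0),np.linalg.norm(s[1]-s[0]),yawf(s[1]-s[0]))
print('lid',l,l.mean(0),np.linalg.norm(l[1]-l[0]),yawf(l[1]-l[0]))
x,y=ax(yawf(l[1]-l[0]));d=l.mean(0)-s.mean(0);print('lid-sill x,y',d@x,d@y)
b=onz(w,[(260.5,262.5),(303.7,262),(302.5,312),(261.5,312)],.177)
print('block',b,b.mean(0),np.linalg.norm(b[0]-b[1]),np.linalg.norm(b[1]-b[2]),'tcp .6136 .1266')
a=b[2]+b[3]-b[0]-b[1];print('block yaw',np.degrees(np.arctan2(a[1],a[0])), yawf(b[1]-b[0]))
r=onz(w,[(262.5,232.5),(299.5,232)],.132);print('rear bottom',r.mean(0),'rear top',b[:2].mean(0))
```

```text
sill [[0.5992 0.1037 0.064 ]
 [0.5871 0.1538 0.064 ]] [0.5931 0.1288 0.064 ] 0.05159891693219294 13.634555554645583
lid [[0.6258 0.0352 0.082 ]
 [0.5804 0.2275 0.082 ]] [0.6031 0.1313 0.082 ] 0.19759289896365614 13.282372857707058
lid-sill x,y 0.010284006620583647 0.00020795843702357749
block [[0.6021 0.114  0.177 ]
 [0.5972 0.1339 0.177 ]
 [0.624  0.1402 0.177 ]
 [0.6287 0.1202 0.177 ]] [0.613  0.1271 0.177 ] 0.02051797868063349 0.027546097991381777 tcp .6136 .1266
block yaw 13.117952196315002 13.88493081047
rear bottom [0.6013 0.1238 0.132 ] rear top [0.5997 0.124  0.177 ]
```

The sill's front middle is at (0.5931,0.1288) with yaw about 13.4°. Its measured width is 51.6 mm (52 given), the lid edge is 10.3 mm behind (10 given), and the block sits within 1 mm of the TCP. The lid width reads 197.6 mm against 204 mm given, but I'm not using that number. Next I'll back off, come down in front, enter just over the sill and lower until contact.

```bash
cat >> h.py <<'E'
S=np.array([.5931,.1288,0]); YAW=13.4; X,Y=ax(YAW)
def tcp(nose,z): return S+(nose-.074)*X+np.array([0,0,z])   # nose = depth past sill front
def depth(p): return float((np.asarray(p)-S)@X+.074)
E
python3 - <<'E'
from rig import robot
from h import *
np.set_printoptions(precision=4,suppress=True)
robot.move_linear(tcp(-.02,.165),velocity=.2,frame=tool(YAW))
robot.move_linear(tcp(-.02,.0995),velocity=.12)
robot.pause(.2)
s=robot.get_state();print(s['time'],s['ee_pos'],s['force'])
r=robot.move_linear(tcp(.005,.0995),velocity=.05,threshold=4);print(r)
robot.pause(.2)
s=robot.get_state();print(s['time'],s['ee_pos'],s['force'])
save(robot.grab_frame('side'),'pics/s4.png');save(robot.grab_frame('wrist'),'pics/w4.png')
E
python3 -c "
from h import *
crop('pics/s4.png',215,110,345,220,6,'pics/c9.png')"
```

```text
10.325 [0.5021 0.1071 0.1002] [ 0.8846  0.7474 -0.6518]
False
11.175 [0.5258 0.1127 0.0995] [-0.8752  0.0471 -0.4725]
```

View pics/c9.png

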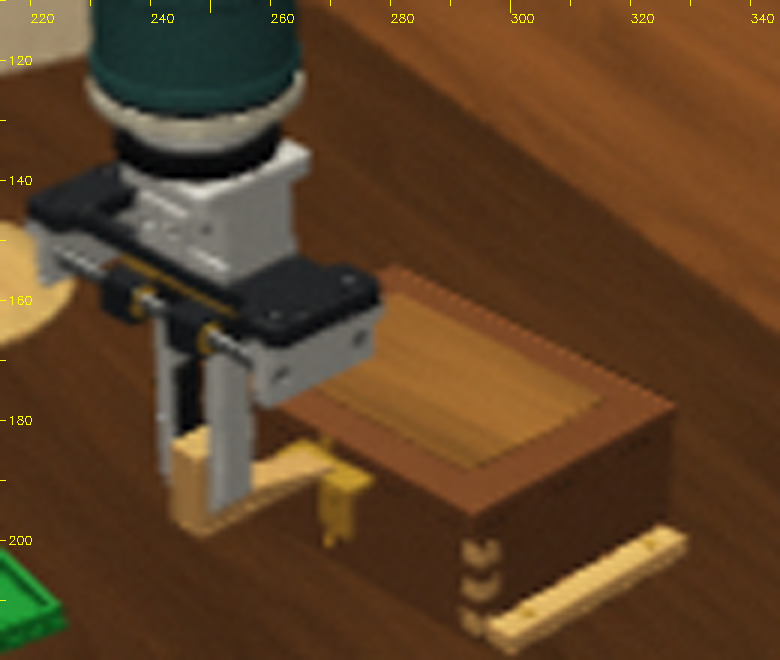

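View pics/w4.png

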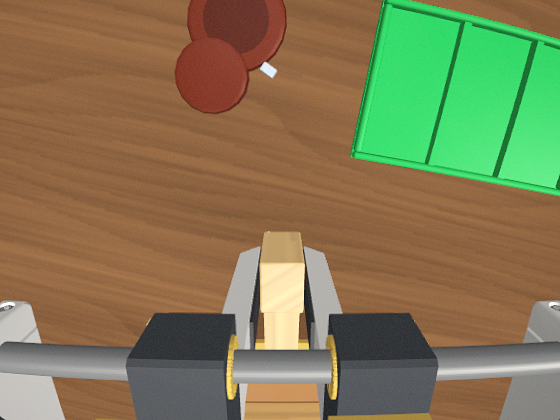

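The nose is over the middle of the sill, with brass visible either side of it at row ~345. Now I'll lower until contact.

Run:
```python
from rig import robot
from h import *
np.set_printoptions(precision=4,suppress=True)
r=robot.move_linear(tcp(.005,.0935),velocity=.01,threshold=3);print(r)
for k in range(3):
    robot.pause(.07);s=robot.get_state();print(s['time'],s['ee_pos'],s['force'],s['moment'])
```

```text
True
11.7417 [0.526  0.1126 0.0964] [ 0.5329 -0.5792  3.2116] [-0.0539 -0.4267 -0.1096]
11.8083 [0.5259 0.1127 0.0964] [ 1.9597 -0.2395  2.3383] [-0.0805 -0.5027 -0.0248]
11.875 [0.5259 0.1127 0.0963] [ 1.4417 -0.3679  2.9091] [-0.0418 -0.5534 -0.0656]
```

Contact came at TCP z 0.0964, where 0.097 was expected, so the wedge sits on the sill as predicted. I'll slide it in by steps and watch the forces.

```bash
python3 - <<'E'
from rig import robot
from h import *
np.set_printoptions(precision=3,suppress=True)
for d in (.012,.020,.024,.028,.032,.036):
    r=robot.move_linear(tcp(d,.0966),velocity=.04,threshold=12)
    F=[]
    for k in range(4): robot.pause(.05);s=robot.get_state();F.append(np.r_[s['force'],s['moment']])
    F=np.mean(F,0);print(r,round(s['time'],2),'depth',round(depth(s['ee_pos']),4),'z',s['ee_pos'][2],'Fx',F[:3]@X,'Fy',F[:3]@Y,'Fz',F[2],'M',F[3:],s['opening'])
    if r: break
save(robot.grab_frame('side'),'pics/s5.png');save(robot.grab_frame('wrist'),'pics/w5.png')
E
python3 -c "
from h import *
crop('pics/s5.png',235,130,345,220,7,'pics/c10.png')"
```

```text
False 12.41 depth 0.0118 z 0.09655541875361015 Fx 0.5779557087092257 Fy 0.28229107343175125 Fz 1.0797729646184175 M [ 0.142 -0.272  0.002] 0.021764826028891314
False 12.96 depth 0.0199 z 0.09659399475681128 Fx 1.0610274781164053 Fy -0.21748240857074308 Fz 1.0009154039370176 M [ 0.122 -0.258 -0.007] 0.021869793077611128
False 13.41 depth 0.0241 z 0.09661989803163774 Fx 0.7354290341487288 Fy -0.47262535296655045 Fz 1.253844503951759 M [ 0.11  -0.28  -0.014] 0.021944854747687387
False 13.86 depth 0.0278 z 0.09660614267973029 Fx -2.972417870676917 Fy -0.192057329354217 Fz 4.588778604242539 M [-0.184  0.533 -0.003] 0.021846852928546635
False 14.31 depth 0.0318 z 0.09660089926349873 Fx -3.3613892139379145 Fy -0.40537020371178545 Fz 5.553145595214439 M [-0.212  0.684  0.018] 0.022002308508938005
False 14.76 depth 0.0358 z 0.09661728764140319 Fx -4.640177259868002 Fy 0.05972373665180821 Fz 6.539511341944963 M [-0.238  0.782 -0.031] 0.022001318723010522
```

View pics/c10.png

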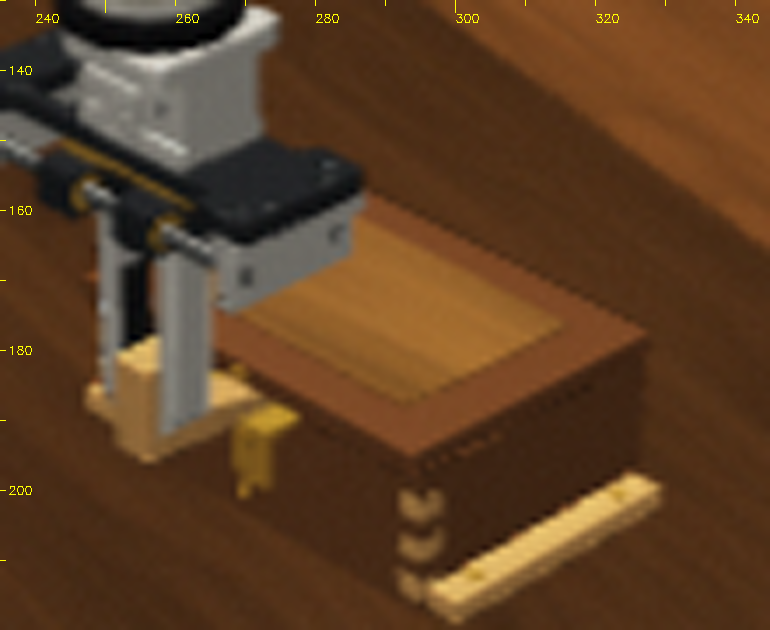

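View pics/w5.png

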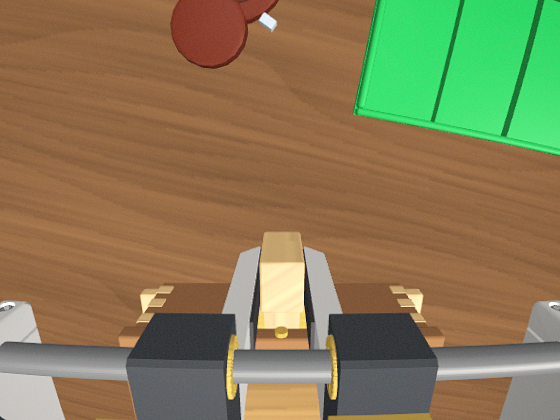

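Lid contact began between 24 and 28 mm depth (25 mm given). The −x and +z forces are the expected drag and the press on the sill, both small. I'll continue to 45 mm.

```bash
python3 - <<'E'
from rig import robot
from h import *
np.set_printoptions(precision=3,suppress=True)
for d in (.040,.045):
    r=robot.move_linear(tcp(d,.0967),velocity=.04,threshold=15)
    F=[]
    for k in range(4): robot.pause(.05);s=robot.get_state();F.append(np.r_[s['force'],s['moment']])
    F=np.mean(F,0);print(r,round(s['time'],2),'depth',round(depth(s['ee_pos']),4),'z',s['ee_pos'][2],'Fx',F[:3]@X,'Fy',F[:3]@Y,'Fz',F[2],'M',F[3:],s['opening'])
    if r: break
pickle.dump(robot.camera_info('wrist'),open('w6.pkl','wb'))
save(robot.grab_frame('wrist'),'pics/w6.png');save(robot.grab_frame('side'),'pics/s6.png');save(robot.grab_frame('scene'),'pics/sc6.png')
E
python3 -c "
from h import *
crop('pics/s6.png',235,130,345,220,7,'pics/c11.png')
crop('pics/w6.png',90,270,470,360,2,'pics/c12.png')
crop('pics/sc6.png',205,215,325,325,5,'pics/c13.png')"
```

```text
False 15.31 depth 0.0399 z 0.0966735785782961 Fx -3.329244816407481 Fy -0.4557137129909608 Fz 4.991386455870294 M [-0.174  0.656  0.014] 0.021560958006680335
False 15.78 depth 0.045 z 0.09670590178091235 Fx -2.995858445054527 Fy -0.2160003514429001 Fz 4.8623517541844645 M [-0.154  0.587  0.001] 0.022115637853364064
```

View pics/c11.png

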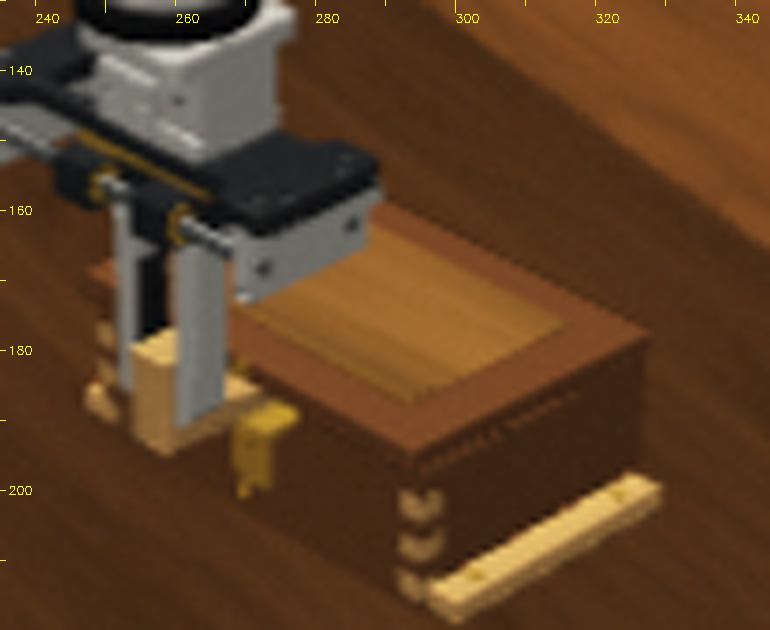

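View pics/c12.png

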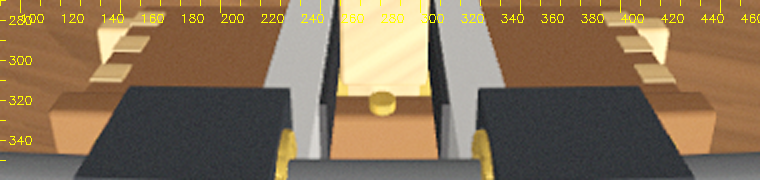

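View pics/c13.png

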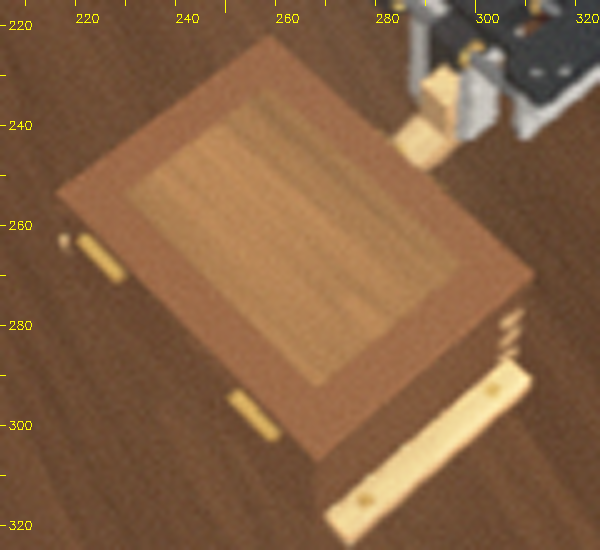

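The side view now shows the lid raised, with a gap line under its right side and its front corner at (292.5,194), up from 196. I'll measure the opening by tracking the lid's features between the first pictures and now.

```bash
cat > meas.py <<'E'
from rig import robot
from h import *
from scipy.optimize import least_squares
np.set_printoptions(precision=2,suppress=True)
Z=np.array([0,0,1.])
def pt(u,v,z,th): # u from lid front edge, v left
    r=np.array([u-.148,0,z-.070]); c,s=np.cos(th),np.sin(th)
    # lid front rises
    xx=c*r[0]+s*r[2]; zz=-s*r[0]+c*r[2]
    return S+(.010+.148+xx)*X+v*Y+(.070+zz)*Z
def meas(name,a,b,pts):
    i=robot.camera_info(name)
    A=cv2.cvtColor(cv2.imread(a),6);B=cv2.cvtColor(cv2.imread(b),6)
    P0=np.array([proj(i,pt(u,v,.082,0))[0] for u,v in pts],np.float32)
    P1,st,e=cv2.calcOpticalFlowPyrLK(A,B,P0[:,None].copy(),None,winSize=(9,9),maxLevel=1)
    d=(P1[:,0]-P0)
    M=np.array([proj(i,pt(u,v,.082,.027))[0] for u,v in pts])-P0
    print(name);print(np.c_[np.array(pts)*1000,P0,d,M])
    k=(d*M).sum()/(M*M).sum();ok=np.abs(d-k*M).max(1)<.7
    k=(d*M)[ok].sum()/(M*M)[ok].sum();print('opening mm',4*k,ok.sum())
    # static check: batten
import sys
if __name__=='__main__':
    n=sys.argv[1]
    meas('side','pics/side0.png',f'pics/s{n}.png',[(0.003,-.098),(.024,-.075),(0.003,-.07),(.024,-.05),(.13,-.098)])
    meas('scene','pics/scene0.png',f'pics/sc{n}.png',[(0.003,-.098),(.024,-.075),(0.003,.098),(.024,.075),(.003,.06),(.003,-.06)])
E
python3 meas.py 6
python3 - <<'E'
from meas import *
w=pickle.load(open('w6.pkl','rb'))
for h in (0,2,3,4,5,6):
    print(h,[proj(w,pt(0,v,.082,h/148))[0] for v in (-.102,.102)],[proj(w,pt(0,v,.070,h/148))[0] for v in (-.102,.102)])
crop('pics/w6.png',95,290,165,350,8,'pics/c14.png');crop('pics/w6.png',400,290,470,350,8,'pics/c15.png')
E
```

```text
side
[[  3.   -98.   292.44 193.81   0.13  -1.2    0.12  -1.19]
 [ 24.   -75.   291.85 188.02   0.11  -1.01   0.11  -1.01]
 [  3.   -70.   285.56 190.02   0.05  -1.21   0.11  -1.18]
 [ 24.   -50.   285.81 184.73   0.44  -0.88   0.11  -1.01]
 [130.   -98.   321.97 177.98  -0.47  -0.02   0.08  -0.18]]
opening mm 3.8909366618990933 5
scene
[[  3.   -98.   259.22 223.21   0.01  -0.67  -0.15  -0.78]
 [ 24.   -75.   258.94 232.58   0.63   0.08  -0.15  -0.64]
 [  3.    98.   310.34 269.57  -0.16  -0.68  -0.02  -0.71]
 [ 24.    75.   297.97 268.6   -0.7   -0.39  -0.06  -0.59]
 [  3.    60.   299.77 259.97  -1.82  -2.37  -0.05  -0.72]
 [  3.   -60.   268.5  231.62   1.36   0.54  -0.13  -0.76]]
opening mm 3.4442684607677814 3
0 [array([114.22, 321.68]), array([447.76, 321.2 ])] [array([122.57, 310.76]), array([439.43, 310.31])]
2 [array([112.79, 323.85]), array([449.19, 323.37])] [array([121.24, 312.52]), array([440.76, 312.07])]
3 [array([112.08, 324.96]), array([449.9 , 324.48])] [array([120.56, 313.43]), array([441.43, 312.98])]
4 [array([111.36, 326.09]), array([450.62, 325.61])] [array([119.89, 314.35]), array([442.1, 313.9])]
5 [array([110.64, 327.24]), array([451.34, 326.75])] [array([119.21, 315.29]), array([442.78, 314.83])]
6 [array([109.91, 328.41]), array([452.07, 327.92])] [array([118.53, 316.25]), array([443.46, 315.79])]
```

Run:
```python
import cv2,numpy as np
a=cv2.imread('pics/c14.png');b=cv2.imread('pics/c15.png');cv2.imwrite('pics/c16.png',np.vstack([a,b])[:, :][:960]); 
cv2.imwrite('pics/c16.png',cv2.resize(np.hstack([a,b]),(800,343)))
```

```text
(no output)
```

View pics/c16.png

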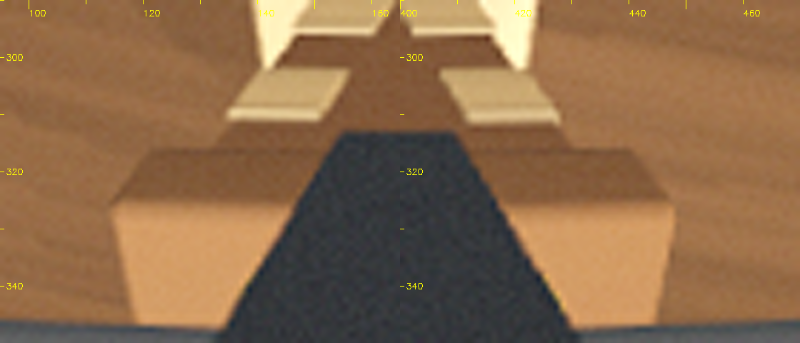

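The side camera tracking gives an opening of 3.9 mm. The wrist view has the lid's front edges at rows 326 and 316, where 4 mm predicts 326 and 314, so about 4–5 mm. The geometry gives 4.0 mm. The coarse scene camera reads 3.4 mm from three points. I'll check that it stays put, then hand in.

```bash
python3 - <<'E'
from rig import robot
from h import *
robot.pause(.8)
save(robot.grab_frame('side'),'pics/s7.png');save(robot.grab_frame('scene'),'pics/sc7.png')
s=robot.get_state();print(s['time'],depth(s['ee_pos']),s['ee_pos'],s['force'],s['opening'])
E
python3 meas.py 7 | grep -A1 opening
```

```text
16.8333 0.045011224995225044 [0.56490598 0.12205856 0.09670898] [-2.58156683 -0.70399476  5.38024096] 0.022000618701471873
opening mm 3.5997621449536226 5
scene
--
opening mm 2.662741920811829 5
```

View pics/sc7.png

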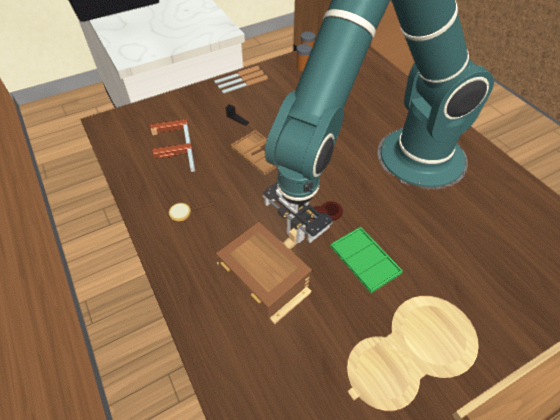

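The pose is unchanged and everything else lies where it was. The side camera's repeat reading of 3.6 mm is within its pixel noise of about 0.1 px. I'm handing in.

```bash
python3 -c "
from rig import robot
robot.sign_off(); print(robot.get_state()['time'])"
```

```text
the job is handed in; nothing more can be done
the job is handed in; nothing more can be done
```

The wooden wedge is in under the lid and holding the front edge about 4 mm off the rim, and I handed the job in at about 17 s with the arm still gripping it. I took it from the tray's −y pocket, lowered it until it touched the brass sill, and slid it in to a nose depth of 45 mm.

**Sill and lid contact:** the wedge touched the sill at the height I expected, within 0.6 mm. It met the lid between 24 and 28 mm in, against the 25 mm you gave.

**Opening:** the wedge's depth gives 4.0 mm, and the wrist view gives about 4–5 mm. Tracking the lid in the side camera gave 3.9 mm, then 3.6 mm a second later. The arm had not moved in between and the side camera is coarse, so I took the difference as noise.

**Forces:** after contact with the lid the readings stayed under 10 N, with about 5 N pressing the wedge onto the sill at the end. The fingers and gripper body were clear of the lid, and in the last pictures nothing else had moved.

**Checks that disagreed:**
- The overhead scene camera read lower, 3.4 mm and then 2.7 mm. Part of the lid was hidden behind the arm in that view, so I did not rely on it.
- One wrist measurement of the lid's width came out at 198 mm instead of 204 mm. I did not use it.

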